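Let the press ram down off its ratchet and press the bush home

TASK

The ram of the small bench press hangs on its ratchet above a bronze bush that has been started by hand in the hub. Throw the red-knobbed ratchet lever toward the press's front to release, wind the crank on a little (ram up) so that the pawl lets go of its tooth and springs clear, then wind the ram down under control with the crank, never letting it run, and press the bush in gently until its flange is hard down on the hub; stop as soon as it goes solid. Let go of the crank with the ram resting on the bush, throw the ratchet lever back to hold so that the pawl drops onto the wheel again, and leave the other things on the bench alone.

Things in the scene. Friction and masses are not known exactly. Their poses are not given: they have to be found in the camera images.
- press: grey-green cast bench press, bolted down, base 194 x 132 mm, 285 mm tall; origin: underside of the base, below the ram; x from its open front to its rear column, y to its left, z up. Crank on the +y side; ratchet wheel (80 mm, 16 teeth), pawl and red-knobbed lever on the -y side. Mind the blue lamp's shade, which hangs over the bench 0.65 m ahead of the robot and 0.2 m to its right
- crank_grip (a point): middle of the crank's black free-spinning grip, a rod 22 mm thick and 96 mm long that lies along the press's y; it goes round crank_axis at a radius of 80 mm, so that the hand can keep its orientation. It can be taken from above with the fingers on its front and rear sides; 54 mm of grip are free between its middle and the crank arm
- crank_axis (a point): fixed point on the axis of the crank shaft (which lies along the press's y), level with the middle of the grip; 168 mm above the bench, 33 mm behind the ram's axis
- shaft (a joint): crank, pinion and ratchet wheel (rad). 0 as found: grip 0.95 rad from straight up toward the press's rear, a tooth on the pawl. Positive (crank top to the rear) winds the ram up, stop at 0.45; negative (top to the front) lets it down, 22 mm per rad. With the pawl clear the ram pulls the grip backward with 3 to 7 N: hold it. It stays by itself only with the ram on the bush or the pawl in
- selector (a joint): ratchet lever (rad): 0 = hold (leans 0.30 rad to the press's rear), 0.6 = release (0.30 rad to the front); stays where put, friction 4 N at the knob. Its pivot, shared with the pawl, is 17 mm in front of the ram's axis, 220 mm above the bench. It drives the pawl through a spring: at release the loaded tooth still traps the pawl until the crank is wound on by 0.15 to 0.3 rad
- selector_knob (a point): middle of the lever's red knob, 20 mm thick, 24 mm tall, 53 mm above the pivot along the lever, 90 mm to the right (-y) of the ram's axis; the lever swings in the press's x-z plane
- pawl: steel pawl above the ratchet wheel, 10 mm thick, 60 mm long; origin on its pivot. While the ram hangs on it the tooth presses on it with about 12 N
- pawl_tip (a point): nose of the pawl: 205 mm above the press's underside when seated behind a tooth, at most 212 when resting on the wheel anywhere, about 223 when sprung clear
- ram: square steel ram, 22 mm thick, with a dark 50 mm weight on its head, 1.5 to 2.2 kg in all; slides straight up and down; its origin is its flat round nose, 21 mm across, 119.5 mm above the bench as found
- ram_nose (a point): centre of the ram's flat nose
- hub: aluminium hub, 60 mm foot, 45 mm boss, on a screw-adjusted bolster straight under the ram; fixed; origin: underside of the hub; the boss's top face, where the bush's flange must land, is 30 mm above it; the bolster is set 40 to 54 mm above the bench
- bush (a joint): how far the bush has gone in (m): 0 = flange 12 mm off the hub, 0.012 = flange hard down on it; starts at 0 to 0.004. The fit resists with 40 N at the nose, more than the ram's weight: push 5 to 8 N backward on the grip. Once the flange is down it is solid and the force rises at once: keep the push under 18 N
- bush_top (a point): centre of the top face of the bush's flange (bronze, 35 mm across, 5 mm thick)
- bolt_tin: bystander: open bolt tin, 72 mm across, 69 mm tall; origin at the centre of its underside
- driver_blue: bystander: blue-handled screwdriver, 238 mm long, lying; origin near its middle
- can_orange: bystander: black spray can with an orange cap, 66 mm across, 242 mm tall; origin at the centre of its underside
- oil_can: bystander: green pump oil can, 69 x 132 x 167 mm tall; origin at its underside
- hammer: bystander: hammer, 266 mm long, lying; origin near its middle

How it is judged:
By the outcome, as a careful person would: the job done as asked, in the order asked, and still so for the second after the job is handed in, with the robot touching nothing.
It also fails if it takes over 72 s, if anything falls off the work surface, if the arm or the gripper's body presses on something with over 40 N, if the wrist force passes 120 N, or if a joint passes its speed limit or range.

ROBOT

A 7-joint arm with a two-finger parallel gripper is mounted at the origin on a cart in front of the work surface, level with it; the furniture and walls round the work are solid. World frame = base frame: x ahead of the robot, y to its left, z up, the work surface at z = 0. Lengths are in mm, angles in rad, forces in N, time in s.
With the tool pointing down it reaches from about 400 to 925 mm from the base axis. Payload 5.6 kg.
Tool frame: the origin (TCP) lies between the finger pads; the fingertips stand 17 mm ahead of it and the grasp point (between the pads) lies 2 mm behind it (r.tip_extent is the distance from the TCP to the fingertips, in mm); y points along the fingers, x is the direction in which the jaws open and shut, and the axes are right-handed (so a half turn about y gives the same grasp; the last joint's range is limited). The gripper opens to 85 mm and grips with 20 to 120 N. Pads are 22 mm wide; open, the fingers measure 114 mm over their backs; the gripper's body (76 mm by 85 mm) begins 54 mm behind the grasp point. The pads swing forward as they close: fully open they stand 13 mm farther back than shut.
Start: joints at [-1.241, 0.468, -0.012, 1.603, 0.006, 1.071, -0.056], TCP at [236.785, 605.343, 248.29] pointing down, gripper open.
Joint ranges: [-2.53, 2.53], [-0.31, 2.02], [-1.57, 1.55], [0.28, 2.44], [-1.29, 4.43], [0.15, 1.84], [-2.92, 2.92]. Speed limits (rad/s): [2.57, 2.57, 3.14, 3.14, 3.14, 3.14, 3.14].

INTERFACE

Orientations are given as a unit quaternion [x, y, z, w].
In Python, from rig import status, optics, r, boxes_of, trace gives the robot as it stands.
- The arm moves only by the tool send_rows, never from a script. Its argument "moves" is text: rows parted by semicolons, each of 6 numbers parted by spaces: the shift along the tool's x, y, z in m, then the turn, a rotation vector about the tool's x, y, z in rad. A call has 1 to 8 rows; each row is the pose to reach, as a shift and turn from the pose measured when the call began, along the tool's axes at that moment; what a row does not reach only later rows make up. A row lasts 1/8 s, in which the tool goes at most 62.5 mm and 10.7 degrees, less where a joint would pass 70% of its speed; a pose out of reach is approached as far as the arm can. A call with a gripper value outside its range is refused whole. "hand" is the closure in counts, from 0 (fully open) to 255 (shut), set as the call begins (left out, the last holds). The fingers move at their own pace and stop on an object; the grip force is fixed at half the most. Time passes only in rows, so rows that repeat a pose let the fingers close. It gives the time, the measured TCP pose, the force and the opening at its end, in the units of the state.
- status.read_state(): the state, without advancing time (a new reading comes with each control period).
- optics.get_image(name): name is "scene" or "top" or "wrist"; returns a dict with "img" (480x640x3 uint8, red, green, blue), "camera_matrix" (3x3 intrinsics, pixels), "R" (3x3) and "t" (3): a world point X has camera coordinates R X + t. Camera axes: x right, y down, z forward; pixel columns grow to the right and rows downward; lengths in mm; the calibration is good to about 2 mm. A picture is of the moment at which its call begins. There is no depth.
- r.finish_job(): hands the job in, once; it reports no verdict.
Trained networks look in the newest picture that a camera, given by its name, has taken for a name from the list of things; names that differ only in an ending like _2 or _b are one class to them, and where a whole thing is asked for, a point or a joint stands for the part that bears it (a point fixed in the world has none). Each returns a list of dicts, best first, with "confidence" (0 to 1); they miss things now and then, are a little off and sometimes report something else, mostly with a low value. They report only what shows in the picture. A call takes as long as a camera call.
- boxes_of(name, camera): "bbox" ([left, top, right, bottom] in pixels, round what is visible of it).
- trace(name, camera): "mask" (480x640 bool, what is visible of it) and "bbox" ([left, top, right, bottom] in pixels, round what is visible of it).
The state is a dict: "clock": time; "joint_positions": joint angles; "qd": joint speeds; "tau": joint torques, N m; "eef_pos": TCP position; "orientation": TCP orientation; "wrist_force": force on the tool from outside, world axes, zero at the start; "wrist_torque": the same for the moment, N m; "gripper_width": finger opening in mm.
Only numpy, scipy, OpenCV 4.12 (cv2) and the standard library are available. Lean on these libraries where they do the work, as an engineer would, in place of code of your own. Each camera call takes 0.05 s, during which the arm holds its last target.

## Working session

There is one attempt and no reset: what is moved stays moved. The work goes in short steps, Python scripts to look and compute and a tool call to move; the robot and the scene stay as the last step left them, time stands still between calls to the robot, and variables do not carry over. Pictures are saved under pics/ and viewed, and the job is handed in when it is done.

Besides the shell and the picture viewer there is one more tool, called as name(argument=value, ...) on one line, values as JSON. send_rows: Moves the arm, as the interface text tells. Its arguments: {"type":"object","properties":{"moves":{"type":"string"},"hand":{"type":"number"}},"required":["moves"]}

```bash
ls; mkdir -p pics; python3 - <<'E'
from rig import status, optics, r, boxes_of, trace
import cv2, numpy as np
s=status.read_state(); print({k:np.round(v,3).tolist() for k,v in s.items()})
for c in ["scene","top","wrist"]:
    d=optics.get_image(c); cv2.imwrite(f"pics/{c}0.png",d["img"][:,:,::-1]); 
    print(c,d["camera_matrix"].round(1).tolist(),d["R"].round(4).tolist(),d["t"].round(1).tolist())
    for n in ["press","crank_grip","selector_knob","pawl","ram","hub","bush","bolt_tin","driver_blue","can_orange","oil_can","hammer","selector","bush_top"]:
        b=boxes_of(n,c); print(c,n,[(np.round(x["bbox"]).tolist(),round(x["confidence"],2)) for x in b[:2]])
E
```

```text
pics
{'clock': 0.0, 'joint_positions': [-1.241, 0.468, -0.012, 1.604, 0.006, 1.071, -0.056], 'qd': [-0.0, -0.001, -0.0, -0.002, 0.001, 0.001, -0.0], 'tau': [-0.0, -53.237, 0.022, -25.132, 0.011, 0.007, 0.0], 'eef_pos': [236.603, 604.836, 247.312], 'orientation': [0.584, 0.398, -0.399, -0.584], 'wrist_force': [-0.445, 0.807, 0.494], 'wrist_torque': [-0.046, 0.069, -0.036], 'gripper_width': 85.632}
scene [[544.5, 0.0, 324.6], [0.0, 544.5, 239.5], [0.0, 0.0, 1.0]] [[0.8249, -0.5652, -0.0075], [-0.2561, -0.362, -0.8963], [0.5039, 0.7413, -0.4434]] [-435.6, 280.3, 1242.7]
scene press [([289.0, 242.0, 299.0, 254.0], 0.6)]
scene crank_grip [([301.0, 189.0, 310.0, 198.0], 0.53)]
scene selector_knob [([292.0, 193.0, 318.0, 216.0], 0.72)]
scene pawl [([290.0, 209.0, 315.0, 216.0], 0.39)]
scene ram [([280.0, 183.0, 300.0, 214.0], 0.55), ([296.0, 194.0, 316.0, 220.0], 0.28)]
scene hub [([284.0, 244.0, 304.0, 271.0], 0.71)]
scene bush [([289.0, 245.0, 299.0, 248.0], 0.42), ([293.0, 194.0, 314.0, 217.0], 0.25)]
scene bolt_tin [([386.0, 308.0, 417.0, 346.0], 0.64), ([257.0, 183.0, 336.0, 293.0], 0.
[... 968 characters left out ...]
an_orange [([433.0, 233.0, 469.0, 287.0], 0.6)]
top oil_can [([228.0, 173.0, 256.0, 199.0], 0.86)]
top hammer [([183.0, 198.0, 238.0, 260.0], 0.62)]
top selector [([434.0, 232.0, 467.0, 284.0], 0.58), ([285.0, 220.0, 306.0, 232.0], 0.44)]
top bush_top []
wrist [[389.2, 0.0, 313.1], [0.0, 389.2, 238.7], [0.0, 0.0, 1.0]] [[0.3648, 0.9311, 0.0012], [0.892, -0.3499, 0.2862], [0.2669, -0.1034, -0.9582]] [-649.5, -37.0, 378.1]
wrist press []
wrist crank_grip []
wrist selector_knob []
wrist pawl []
wrist ram []
wrist hub []
wrist bush []
wrist bolt_tin []
wrist driver_blue []
wrist can_orange []
wrist oil_can []
wrist hammer [([183.0, 361.0, 228.0, 448.0], 0.72)]
wrist selector []
wrist bush_top []
```

View images.

```bash
python3 - <<'E'
import cv2
a=cv2.imread("pics/scene0.png"); b=cv2.imread("pics/top0.png")
cv2.imwrite("pics/sc_crop.png",cv2.resize(a[160:380,180:520],(800,518),interpolation=cv2.INTER_CUBIC))
cv2.imwrite("pics/top_crop.png",cv2.resize(b[160:310,170:370],(800,600),interpolation=cv2.INTER_CUBIC))
E
```

```text
(no output)
```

View pics/scene0.png

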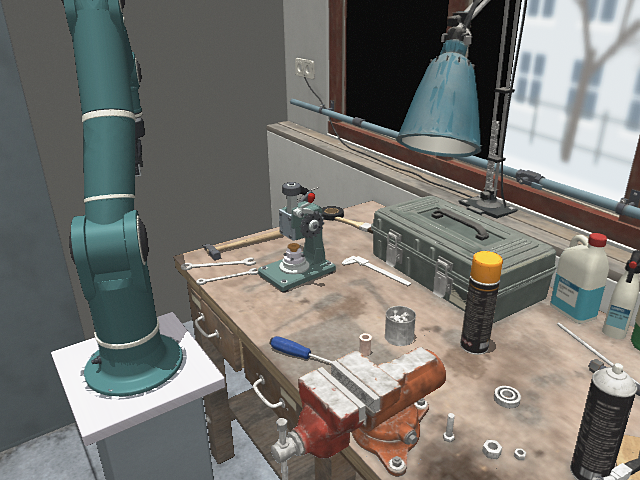

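View pics/top0.png

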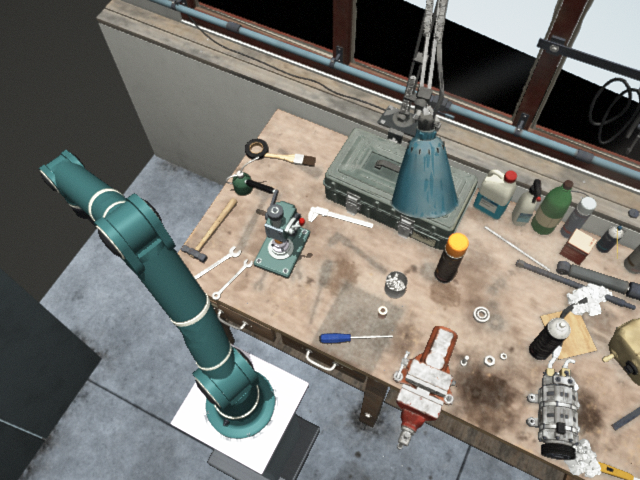

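View pics/sc_crop.png

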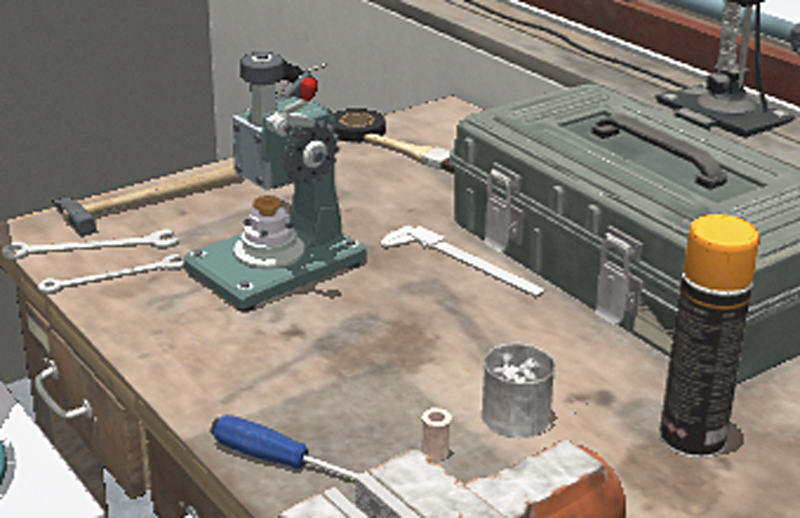

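View pics/top_crop.png

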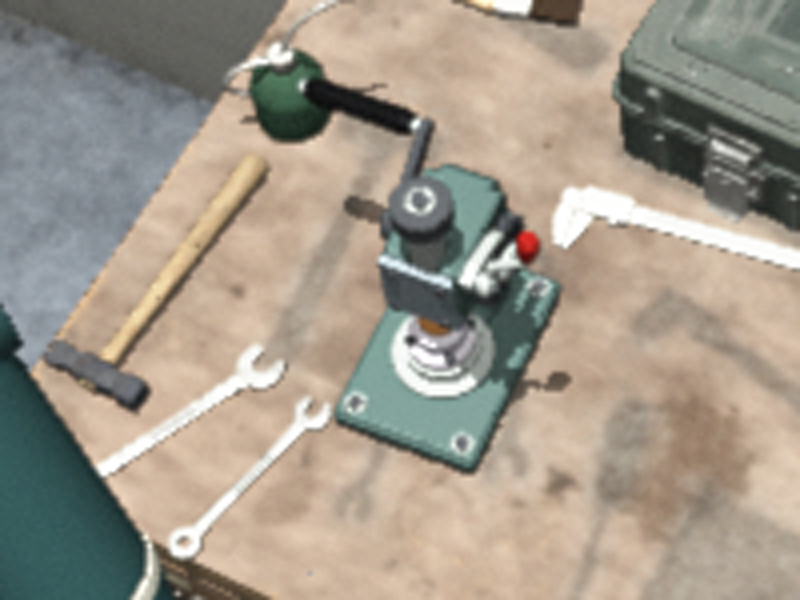

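View pics/wrist0.png

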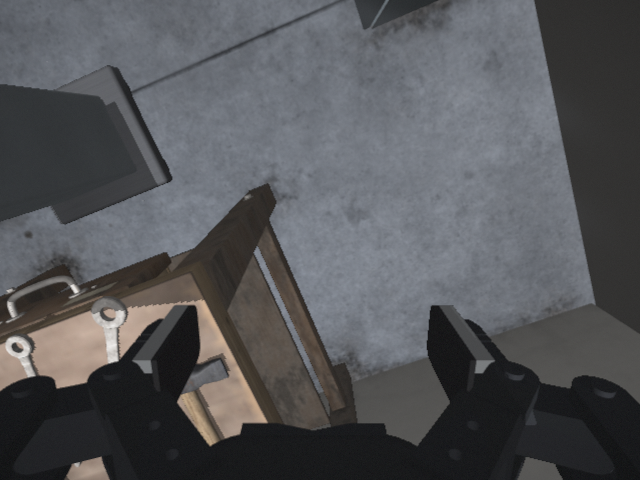

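```bash
python3 - <<'E'
import cv2
a=cv2.imread("pics/scene0.png"); b=cv2.imread("pics/top0.png")
cv2.imwrite("pics/sc_z.png",cv2.resize(a[175:300,250:350],(640,800)[:2],interpolation=cv2.INTER_CUBIC)[:600] if 0 else cv2.resize(a[178:298,250:350],(500,600),interpolation=cv2.INTER_CUBIC))
cv2.imwrite("pics/top_z.png",cv2.resize(b[165:285,225:325],(500,600),interpolation=cv2.INTER_CUBIC))
E
```

```text
(no output)
```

View pics/sc_z.png

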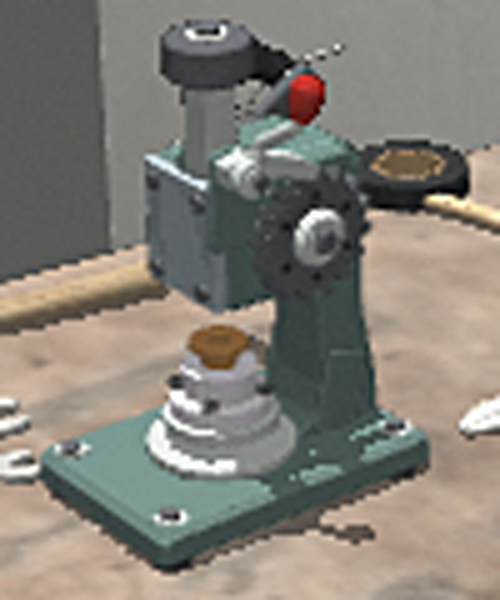

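View pics/top_z.png

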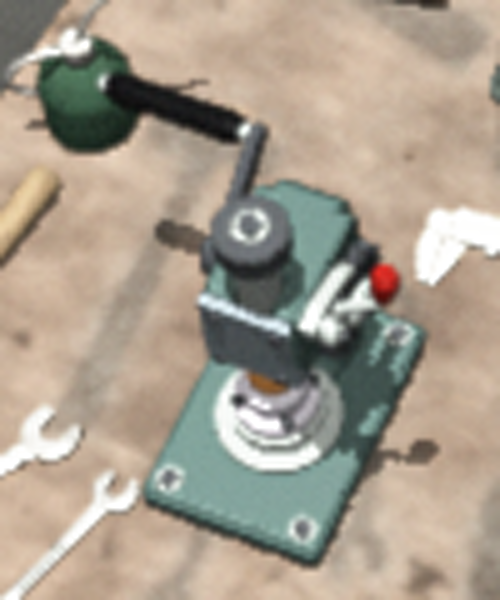

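```bash
cat > geo.py <<'E'
import numpy as np, pickle
from scipy.optimize import least_squares
def proj(cam,X):
    K,R,t=cam; c=np.asarray(X)@R.T+t; p=c@K.T; return p[...,:2]/p[...,2:]
def press2w(p,X,Y,yaw):
    c,s=np.cos(yaw),np.sin(yaw); p=np.asarray(p,float)
    return np.array([X+c*p[0]-s*p[1],Y+s*p[0]+c*p[1],p[2]])
def tri(obs):
    f=lambda x: np.concatenate([proj(c,x)-u for c,u in obs])
    s=least_squares(f,[600,200,150]); return s.x,np.round(s.fun,1)
E
python3 - <<'E'
from rig import optics
import pickle,numpy as np
cams={}
for c in ["scene","top"]:
    d=optics.get_image(c); cams[c]=(d["camera_matrix"],d["R"],d["t"])
pickle.dump(cams,open("cams.pkl","wb"))
from geo import *
for n in cams: print(n,(-cams[n][1].T@cams[n][2]).round())
S=lambda u,v:(cams["scene"],np.array([250+u/5,178+v/5])); T=lambda u,v:(cams["top"],np.array([225+u/5,165+v/5]))
for n,a,b in [("knob",S(307,98),T(385,284)),("weighttop",S(208,30),T(248,226)),("bush",S(220,335),T(268,380)),("cornerFR",S(165,572),T(317,567))]: print(n,*tri([a,b]))
k1=tri([S(307,98),T(385,284)])[0]
def f(q):
    X,Y,yaw,zw,zb,xf=q; o=[]
    def add(c,p): o.append(proj(c[0],press2w(p,X,Y,yaw))-c[1])
    k=(-1.3,-90,270.6)
    add(S(307,98),k);add(T(385,284),k)
    add(S(208,30),(0,0,zw));add(T(248,226),(0,0,zw))
    add(S(220,338),(0,0,zb));add(T(268,380),(0,0,zb))
    add(S(165,570),(xf,-66,0));add(T(316,567),(xf,-66,0));add(T(147,500),(xf,66,0))
    add(S(427,470),(xf+194,-66,0))
    return np.concatenate(o)
s=least_squares(f,[600,200,0,285,90,-80]); print(s.x.round(3)); print(s.fun.reshape(-1,2).round(1).tolist())
X,Y,yaw=s.x[:3]
# grip: height 168+80cos.95, x=33+80 sin.95, y free
from scipy.optimize import minimize_scalar
for uv in [(107,85),(240,128),(175,107)]:
    c=T(*uv); q=least_squares(lambda z: proj(c[0],press2w((33+80*np.sin(.95)+z[1],z[0],168+80*np.cos(.95)),X,Y,yaw))-c[1],[120,0]); print("grip y,dx",q.x)
    print(press2w((33+80*np.sin(.95),q.x[0],214.5),X,Y,yaw))
# oil can
E
```

```text
scene [ -195. -1066.   799.]
top [-259. -436. 1874.]
knob [519.68754485  46.25976076 267.41971756] [-0.2  0.1  0.2 -0.2]
weighttop [513.92238168 137.03815469 278.40248341] [-0.5  0.2  0.5 -0.4]
bush [508.28202768 131.86218996  95.25776043] [-1.4  0.5  1.3 -1.2]
cornerFR [432.60132754  64.86857458  -0.47227337] [-0.  0.  0. -0.]
[ 5.12297e+02  1.35244e+02  7.10000e-02  2.79866e+02  8.99060e+01
 -8.64290e+01]
[[-0.8, -0.8], [0.1, 0.0], [-0.7, -0.0], [0.7, -0.0], [-0.8, 0.8], [1.1, -1.8], [-0.3, 0.7], [0.4, 0.6], [-0.8, 0.4], [1.3, -1.2]]
grip y,dx [154.15648473  -4.02348689]
[599.19878813 295.96344797 214.5       ]
grip y,dx [59.31377015 -0.71299868]
[605.92023449 201.35920563 214.5       ]
grip y,dx [105.45628928  -2.33430167]
[602.6501418  247.38570415 214.5       ]
```

```bash
cat >> geo.py <<'E'
from scipy.spatial.transform import Rotation as Ro
PX,PY,PYAW=512.3,135.2,0.071
def P(p,X=PX,Y=PY,yaw=PYAW): return press2w(p,X,Y,yaw)
def Rtool(yaw=PYAW,flip=False):
    # tool x -> press x, tool y -> down
    x=np.array([np.cos(yaw),np.sin(yaw),0])*(-1 if flip else 1); y=np.array([0,0,-1.]); z=np.cross(x,y)
    return Ro.from_matrix(np.stack([x,y,z],1))
def row(s,pos,R=None):
    R0=Ro.from_quat(s["orientation"]); d=R0.inv().apply(np.asarray(pos)-s["eef_pos"])/1000
    w=(R0.inv()*R).as_rotvec() if R is not None else np.zeros(3)
    return np.round(np.r_[d,w],4)
E
python3 - <<'E'
from rig import status
from geo import *
s=status.read_state(); print(s["clock"],Ro.from_quat(s["orientation"]).as_matrix().round(3).tolist())
print("knob",P((-1.3,-90,270.6)))
for f in (False,True):
    print(row(s,[420,300,400],Rtool(flip=f)),row(s,[520,46,400],Rtool(flip=f)))
E
```

```text
2.35 [[0.364, 0.0, -0.931], [0.931, 0.0, 0.364], [0.0, -1.0, -0.0]]
knob [517.38790796  45.33452725 270.6       ]
[-2.1760e-01 -1.5170e-01 -2.8190e-01 -0.0000e+00  1.1269e+00  1.0000e-04] [-4.1770e-01 -1.5170e-01 -4.6750e-01 -0.0000e+00  1.1269e+00  1.0000e-04]
[-2.1760e-01 -1.5170e-01 -2.8190e-01  1.0000e-04 -2.0147e+00  0.0000e+00] [-4.1770e-01 -1.5170e-01 -4.6750e-01  1.0000e-04 -2.0147e+00  0.0000e+00]
```

send_rows(moves="-0.1 -0.1 -0.13 0 0.5 0;-0.2176 -0.1517 -0.2819 0 1.127 0;-0.2176 -0.1517 -0.2819 0 1.127 0;-0.2176 -0.1517 -0.2819 0 1.127 0;-0.2176 -0.1517 -0.2819 0 1.127 0;-0.2176 -0.1517 -0.2819 0 1.127 0;-0.2176 -0.1517 -0.2819 0 1.127 0;-0.2176 -0.1517 -0.2819 0 1.127 0", hand=140)

```text
clock: 3.35
eef_pos: [420.2, 299.8, 400.3]
orientation: [-0.706, -0.025, 0.025, 0.707]
wrist_force: [0.5, 0.7, -1.2]
gripper_width: 38.3
```

```bash
python3 - <<'E'
from rig import status,optics
from geo import *
import cv2,pickle
s=status.read_state(); print(s["clock"],s["eef_pos"],s["gripper_width"],s["wrist_force"],Ro.from_quat(s["orientation"]).as_matrix().round(3).tolist())
d=optics.get_image("wrist"); cv2.imwrite("pics/w1.png",d["img"][:,:,::-1]); pickle.dump((d["camera_matrix"],d["R"],d["t"]),open("w1.pkl","wb"))
print("camC",-d["R"].T@d["t"])
print(row(s,P((-1.3,-90,380)),Rtool()))
E
```

```text
3.35 [420.22686016 299.81793013 400.33723892] 38.29070495156572 [ 0.50486158  0.7374514  -1.15988149] [[0.998, 0.0, -0.071], [0.071, 0.001, 0.998], [0.001, -1.0, 0.001]]
camC [415.05037639 371.35845468 525.79781004]
[ 0.079   0.0201 -0.2607 -0.0011 -0.0004  0.0005]
```

View pics/w1.png

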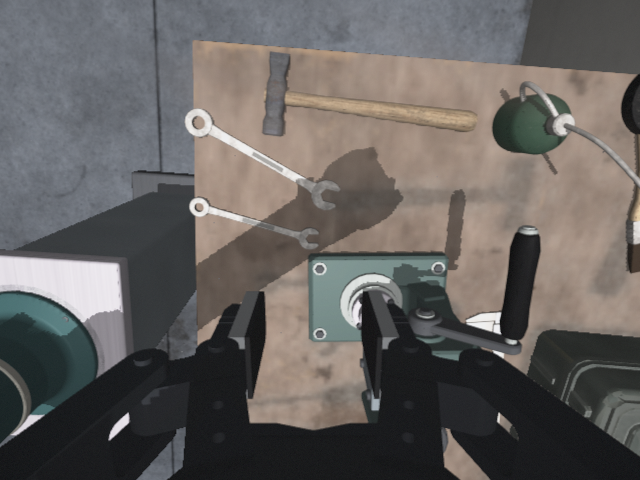

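```bash
python3 - <<'E'
from geo import *
import pickle
w=pickle.load(open("w1.pkl","rb")); cams=pickle.load(open("cams.pkl","rb"))
for y in (57,105,153): print(y,proj(w,P((33+80*np.sin(.95),y,168+80*np.cos(.95)))))
print("axis@y",[proj(w,P((33,y,168))).round(1).tolist() for y in (40,50,60)])
S=lambda u,v:(cams["scene"],np.array([250+u/5,178+v/5])); T=lambda u,v:(cams["top"],np.array([225+u/5,165+v/5])); W=lambda u,v:(w,np.array([u,v],float))
ga=(33+80*np.sin(.95),168+80*np.cos(.95))
def f(q):
    X,Y,yaw,zw,zb,xf,yg=q; o=[]
    def add(c,p,wt=1): o.append(wt*(proj(c[0],press2w(p,X,Y,yaw))-c[1]))
    k=(-1.3,-90,270.6)
    add(S(307,98),k);add(T(385,284),k)
    add(S(208,30),(0,0,zw));add(T(248,226),(0,0,zw))
    add(S(165,570),(xf,-66,0));add(T(316,567),(xf,-66,0));add(T(147,500),(xf,66,0))
    add(S(427,470),(xf+194,-66,0))
    add(W(527,229),(ga[0],yg+48,ga[1])); add(W(512,340),(ga[0],yg-48,ga[1]))
    add(T(107,85),(ga[0],yg+48,ga[1])); add(T(240,128),(ga[0],yg-48,ga[1]))
    return np.concatenate(o)
s=least_squares(f,[512,135,.07,285,90,-80,105],loss="soft_l1"); print(s.x.round(3)); print(f(s.x).reshape(-1,2).round(1).tolist())
# oil can spout: ray at z=167
for uv,z in [((563,125),150),((530,125),80),((636,185),100)]:
    d=w[1].T@np.linalg.inv(w[0])@np.array([*uv,1]); C=-w[1].T@w[2]; print(uv,C+d*(z-C[2])/d[2])
E
```

```text
57 [510.50865462 337.55606001]
105 [518.42913284 288.4872584 ]
153 [527.01624329 235.28854894]
axis@y [[422.9, 328.4], [423.7, 319.7], [424.5, 310.8]]
[ 5.13172e+02  1.35978e+02  7.90000e-02  2.79179e+02  6.53837e+02
 -8.70410e+01  1.06695e+02]
[[-0.4, -1.0], [0.1, -0.5], [-0.6, 0.1], [0.6, -0.2], [-0.0, 0.6], [0.5, 0.4], [-0.8, 0.5], [1.2, -1.5], [0.2, 2.6], [-0.5, -5.6], [-0.1, -1.1], [-0.1, -0.4]]
(563, 125) [646.74929721 386.18996107 150.        ]
(530, 125) [653.67448045 386.41070594  80.        ]
(636, 185) [773.44229588 331.55087268 100.        ]
```

```bash
sed -i 's/^PX,PY,PYAW=.*/PX,PY,PYAW=513.2,136.0,0.079/' geo.py; python3 - <<'E'
from rig import status,optics
from geo import *
s=status.read_state(); print(P((-1.3,-90,330)),row(s,P((-1.3,-90,335)),Rtool()))
E
```

```text
[519.00666126  46.17810576 330.        ] [ 0.081   0.0645 -0.2614 -0.0005 -0.0061 -0.0007]
```

send_rows(moves="0.02 0 -0.0625 0 0.008 0;0.04 0 -0.125 0 0.008 0;0.06 0 -0.1875 0 0.008 0;0.081 0 -0.25 0 0.008 0;0.081 0.045 -0.2614 0 0.008 0;0.081 0.0645 -0.2614 0 0.008 0;0.081 0.0645 -0.2614 0 0.008 0")

```text
clock: 4.28
eef_pos: [517.8, 48.0, 332.7]
orientation: [0.707, 0.022, -0.026, -0.706]
wrist_force: [-0.1, -0.9, 0.0]
gripper_width: 38.6
```

```bash
python3 - <<'E'
from rig import status,optics,boxes_of
from geo import *
import cv2,pickle
s=status.read_state(); print(s["clock"],s["eef_pos"],s["gripper_width"],s["wrist_force"])
d=optics.get_image("wrist"); im=d["img"][:,:,::-1].copy(); w=(d["camera_matrix"],d["R"],d["t"]); pickle.dump(w,open("w2.pkl","wb"))
print("pred knob",proj(w,P((-1.3,-90,270.6))),"grip",proj(w,P((98,107,214.5))), [ (np.round(b["bbox"]).tolist(),b["confidence"]) for b in boxes_of("selector_knob","wrist")])
cv2.imwrite("pics/w2.png",im)
print(Ro.from_quat(s["orientation"]).as_euler("xyz"))
E
```

```text
4.275 [517.82997519  48.02953469 332.68594202] 38.6390533628164 [-0.07143993 -0.91662365  0.00154719]
pred knob [315.65512606 272.16348153] grip [ 507.62976201 -132.92704797] [([274.0, 157.0, 373.0, 291.0], 0.78)]
[-1.5713318   0.0055945   0.06825805]
```

View pics/w2.png

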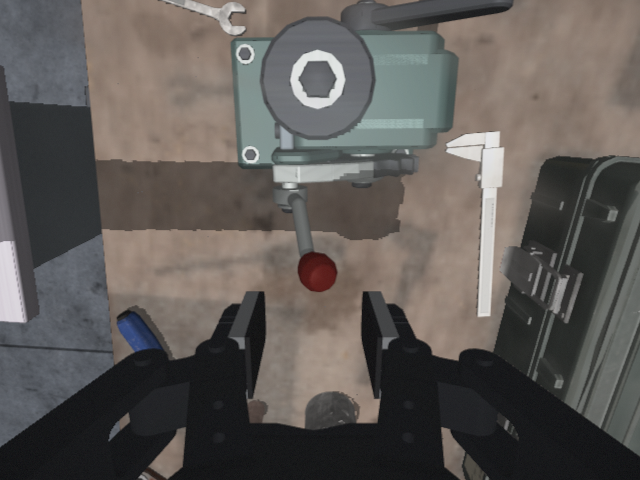

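```bash
python3 - <<'E'
from rig import status,optics
from geo import *
s=status.read_state(); print(row(s,P((-0.5,-90,273)),Rtool()),row(s,P((-36,-90,273)),Rtool()))
E
```

```text
[ 0.0006  0.0621 -0.0017 -0.0003 -0.0108 -0.0009] [-0.0349  0.0621 -0.0021 -0.0003 -0.0108 -0.0009]
```

send_rows(moves="0.0006 0.03 -0.0017 0 -0.011 0;0.0006 0.0621 -0.0017 0 -0.011 0;0.0006 0.0621 -0.0017 0 -0.011 0;-0.01 0.0621 -0.0018 0 -0.011 0;-0.02 0.0621 -0.0018 0 -0.011 0;-0.03 0.0621 -0.002 0 -0.011 0;-0.036 0.0621 -0.002 0 -0.011 0;-0.036 0.0621 -0.002 0 -0.011 0")

```text
clock: 5.38
eef_pos: [484.6, 43.6, 275.1]
orientation: [-0.706, -0.03, 0.026, 0.707]
wrist_force: [4.5, -0.0, 3.5]
gripper_width: 38.7
```

```bash
python3 - <<'E'
from rig import status,optics,boxes_of
from geo import *
import cv2,pickle
s=status.read_state(); print(s["clock"],s["eef_pos"],s["gripper_width"],s["wrist_force"])
print(Ro.from_euler("z",-PYAW).apply(s["eef_pos"]-[PX,PY,0]))
d=optics.get_image("wrist"); im=d["img"][:,:,::-1].copy(); cv2.imwrite("pics/w3.png",im)
E
```

```text
5.375 [484.62238764  43.59834386 275.06433513] 38.66006722042755 [ 4.5225744  -0.03968981  3.50107103]
[-35.78062255 -89.8581829  275.06433513]
```

View pics/w3.png

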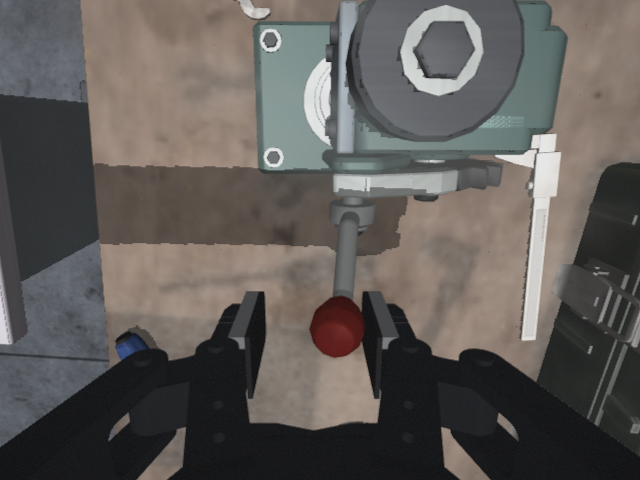

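send_rows(moves="-0.003 0 0 0 0 0;-0.005 0 0 0 0 0;-0.006 0 0 0 0 0;-0.006 0 0 0 0 0")

```text
clock: 5.92
eef_pos: [479.3, 43.2, 275.7]
orientation: [-0.706, -0.031, 0.025, 0.707]
wrist_force: [6.2, 0.7, -2.1]
gripper_width: 38.7
```

send_rows(moves="-0.0015 0 0 0 0 0;-0.003 0 0 0 0 0;-0.003 0 0 0 0 0")

```text
clock: 6.3
eef_pos: [478.6, 43.3, 276.4]
orientation: [-0.706, -0.034, 0.022, 0.707]
wrist_force: [14.2, 1.9, -7.5]
gripper_width: 38.5
```

```bash
python3 - <<'E'
from rig import status,optics,boxes_of
from geo import *
import cv2,pickle
s=status.read_state(); print(s["clock"],s["eef_pos"],s["gripper_width"],s["wrist_force"])
print(Ro.from_euler("z",-PYAW).apply(s["eef_pos"]-[PX,PY,0]))
d=optics.get_image("wrist"); im=d["img"][:,:,::-1].copy(); cv2.imwrite("pics/w4.png",im)
w=(d["camera_matrix"],d["R"],d["t"]); print(proj(w,P((-32.7,-90,270.6))))
E
```

```text
6.3 [478.5960173   43.33598833 276.37728908] 38.54282372032258 [14.2308364   1.94504976 -7.5447426 ]
[-41.80890193 -89.64413198 276.37728908]
[336.99033705 323.21303184]
```

View pics/w4.png

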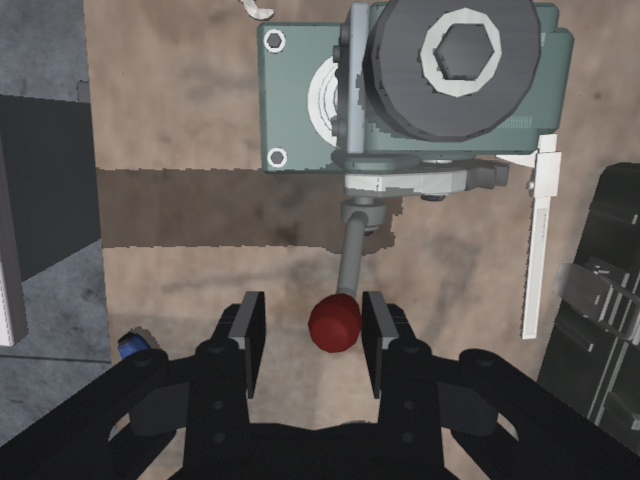

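```bash
python3 - <<'E'
from rig import status,optics
from geo import *
s=status.read_state(); print(row(s,P((-33,-90,277)),Rtool()),row(s,P((-33,-90,360)),Rtool()),row(s,P((98.1,108,350)),Rtool()))
E
```

```text
[ 0.0088 -0.0005 -0.0003 -0.002   0.0005  0.016 ] [ 0.0101 -0.0835 -0.0002 -0.002   0.0005  0.016 ] [ 0.1411 -0.071   0.1977 -0.002   0.0005  0.016 ]
```

send_rows(moves="0.009 0 0 0 0 0;0.0095 -0.045 0 0 0 0.016;0.01 -0.0835 0 0 0 0.016;0.05 -0.085 0.05 0 0 0.016;0.09 -0.085 0.1 0 0 0.016;0.12 -0.08 0.15 0 0 0.016;0.1411 -0.071 0.1977 0 0 0.016;0.1411 -0.071 0.1977 0 0 0.016")

```text
clock: 7.35
eef_pos: [600.6, 256.5, 347.3]
orientation: [-0.706, -0.029, 0.033, 0.707]
wrist_force: [0.4, -0.4, -0.8]
gripper_width: 38.3
```

send_rows(moves="0 0 0 0 0 0", hand=70)

```text
clock: 7.48
eef_pos: [600.1, 255.3, 347.1]
orientation: [0.707, 0.028, -0.033, -0.706]
wrist_force: [-0.4, -0.5, -0.3]
gripper_width: 55.3
```

```bash
python3 - <<'E'
from rig import status,optics,boxes_of
from geo import *
import cv2,pickle
s=status.read_state(); print(s["clock"],s["eef_pos"],s["gripper_width"],s["wrist_force"])
print(Ro.from_euler("z",-PYAW).apply(s["eef_pos"]-[PX,PY,0]))
d=optics.get_image("wrist"); im=d["img"][:,:,::-1].copy(); 
w=(d["camera_matrix"],d["R"],d["t"]);pickle.dump(w,open("w5.pkl","wb"))
for y in (59,107,155):
    p=proj(w,P((98.1,y,214.5))); print(y,p); cv2.circle(im,tuple(int(v) for v in p),3,(0,255,255),-1)
p=proj(w,P((-32.7,-90,270.6)));print("knob pred",p)
cv2.imwrite("pics/w5.png",im)
print(row(s,P((98.1,108,212)),Rtool()))
E
```

```text
7.475 [600.09162414 255.25664882 347.09963568] 55.2670579304963 [-0.42740198 -0.48953954 -0.2749514 ]
[ 96.03209843 112.02740158 347.09963568]
59 [316.61063428 302.23299678]
107 [317.23682317 238.93696676]
155 [317.93015538 168.85399836]
knob pred [127.80832987 530.35857735]
[ 0.003   0.1351 -0.004   0.0002  0.007  -0.0069]
```

View pics/w5.png

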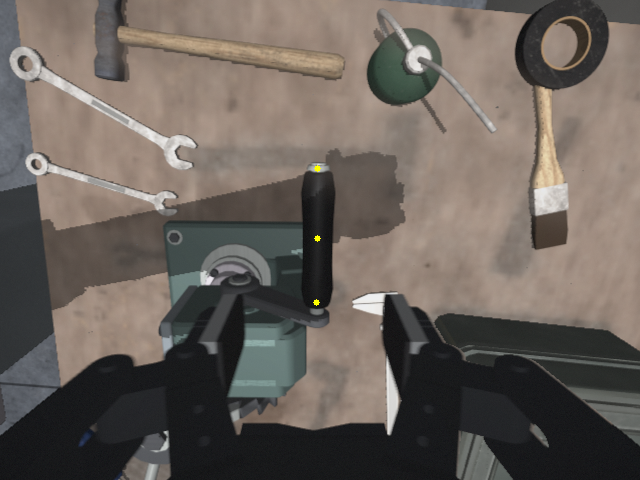

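send_rows(moves="0.003 0.05 -0.004 0 0.007 -0.007;0.003 0.1 -0.004 0 0.007 -0.007;0.003 0.1351 -0.004 0 0.007 -0.007;0.003 0.1351 -0.004 0 0.007 -0.007;0.003 0.1351 -0.004 0 0.007 -0.007")

```text
clock: 8.15
eef_pos: [603.1, 251.8, 214.0]
orientation: [-0.706, -0.029, 0.027, 0.707]
wrist_force: [0.6, -0.1, 1.2]
gripper_width: 62.0
```

```bash
python3 - <<'E'
from rig import status,optics,boxes_of
from geo import *
import cv2,pickle
s=status.read_state(); print(s["clock"],s["eef_pos"],s["gripper_width"],s["wrist_force"])
print(Ro.from_euler("z",-PYAW).apply(s["eef_pos"]-[PX,PY,0]))
d=optics.get_image("wrist"); im=d["img"][:,:,::-1].copy(); cv2.imwrite("pics/w6.png",im)
d=optics.get_image("scene"); im=d["img"][:,:,::-1].copy(); cv2.imwrite("pics/s6.png",cv2.resize(im[150:300,220:420],(800,600),interpolation=cv2.INTER_CUBIC))
E
```

```text
8.15 [603.07999452 251.83689243 214.04224379] 62.008946450760135 [ 0.57972911 -0.14595495  1.1540314 ]
[ 98.74126862 108.38247522 214.04224379]
```

View pics/w6.png

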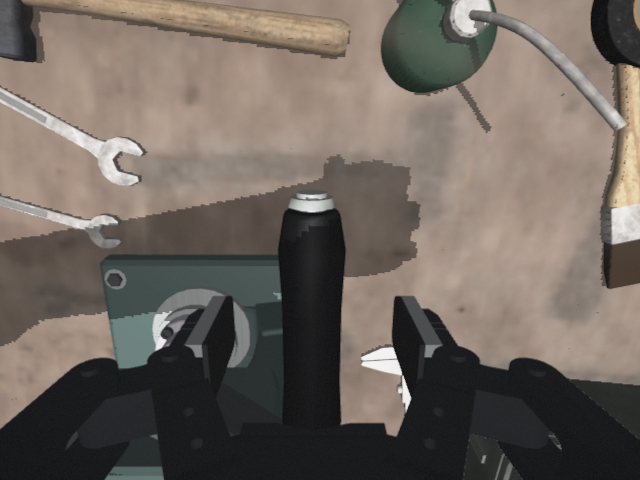

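View pics/s6.png

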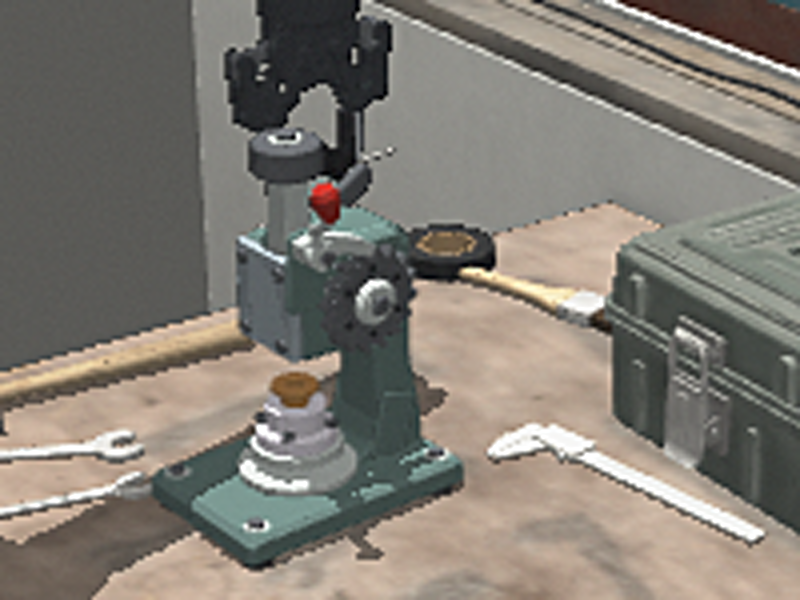

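send_rows(moves="0 0 0 0 0 0;0 0 0 0 0 0;0 0 0 0 0 0;0 0 0 0 0 0", hand=255)

```text
clock: 8.75
eef_pos: [603.2, 252.4, 214.9]
orientation: [-0.706, -0.029, 0.027, 0.708]
wrist_force: [-2.8, 0.2, 3.5]
gripper_width: 20.4
```

```bash
cat > circ.py <<'E'
# plan along circle from current pose
import sys
from rig import status
from geo import *
def pose(s): 
    q=Ro.from_euler("z",-PYAW).apply(s["eef_pos"]-[PX,PY,0]); return q
def ang(q,zoff): return np.arctan2(q[0]-33,q[2]-zoff-168), np.hypot(q[0]-33,q[2]-zoff-168)
if __name__=="__main__":
    zoff=float(sys.argv[1]); dx=float(sys.argv[2]); angs=[float(a) for a in sys.argv[3:]]
    s=status.read_state(); q=pose(s); print("t",s["clock"],"press",q.round(1),"a,r",np.round(ang(q,zoff),3),"w",round(s["gripper_width"],1))
    print("F press",Ro.from_euler("z",-PYAW).apply(s["wrist_force"]).round(1),"eul",Ro.from_quat(s["orientation"]).as_euler("xyz").round(3))
    for a in angs: print(a,row(s,P((33+dx+80*np.sin(a),q[1],168+zoff+80*np.cos(a))),Rtool()))
E
python3 circ.py -0.5 0 0.95 1.05 1.15 1.25
```

```text
t 8.75 press [ 98.9 109.  214.9] a,r [ 0.947 81.199] w 20.4
F press [-2.8  0.4  3.5] eul [-1.568 -0.003  0.079]
0.95 [-0.0008  0.0009 -0.     -0.0028  0.0002  0.0032]
1.05 [ 0.0035  0.0076 -0.     -0.0028  0.0002  0.0032]
1.15 [ 0.0071  0.0148 -0.     -0.0028  0.0002  0.0032]
1.25 [ 0.0099  0.0222 -0.0001 -0.0028  0.0002  0.0032]
```

```bash
python3 circ.py 0.35 0.8 1.0 1.05 1.10 1.15 1.18 1.21
```

```text
t 8.75 press [ 98.9 109.  214.9] a,r [ 0.956 80.706] w 20.4
F press [-2.8  0.4  3.5] eul [-1.568 -0.003  0.079]
1.0 [ 0.0022  0.0033 -0.     -0.0028  0.0002  0.0032]
1.05 [ 0.0043  0.0068 -0.     -0.0028  0.0002  0.0032]
1.1 [ 0.0061  0.0103 -0.     -0.0028  0.0002  0.0032]
1.15 [ 0.0079  0.0139 -0.     -0.0028  0.0002  0.0032]
1.18 [ 0.0088  0.0161 -0.     -0.0028  0.0002  0.0032]
1.21 [ 0.0097  0.0184 -0.0001 -0.0028  0.0002  0.0032]
```

send_rows(moves="0.0022 0.0033 0 0 0 0;0.0043 0.0068 0 0 0 0;0.0061 0.0103 0 0 0 0;0.0079 0.0139 0 0 0 0;0.0088 0.0161 0 0 0 0;0.0097 0.0184 0 0 0 0;0.0097 0.0184 0 0 0 0")

```text
clock: 9.62
eef_pos: [612.9, 253.2, 196.3]
orientation: [-0.706, -0.029, 0.027, 0.707]
wrist_force: [-3.1, -1.1, 3.2]
gripper_width: 20.1
```

```bash
python3 circ.py 0.35 0.8 1.2; python3 - <<'E'
from rig import optics
import cv2
d=optics.get_image("scene"); im=d["img"][:,:,::-1].copy(); cv2.imwrite("pics/s7.png",cv2.resize(im[150:300,220:420],(800,600),interpolation=cv2.INTER_CUBIC))
E
```

```text
t 9.625 press [108.6 108.9 196.3] a,r [ 1.217 80.615] w 20.1
F press [-3.2 -0.8  3.2] eul [-1.568 -0.003  0.079]
1.2 [-0.0003 -0.0011  0.     -0.0025  0.0002  0.003 ]
```

View pics/s7.png

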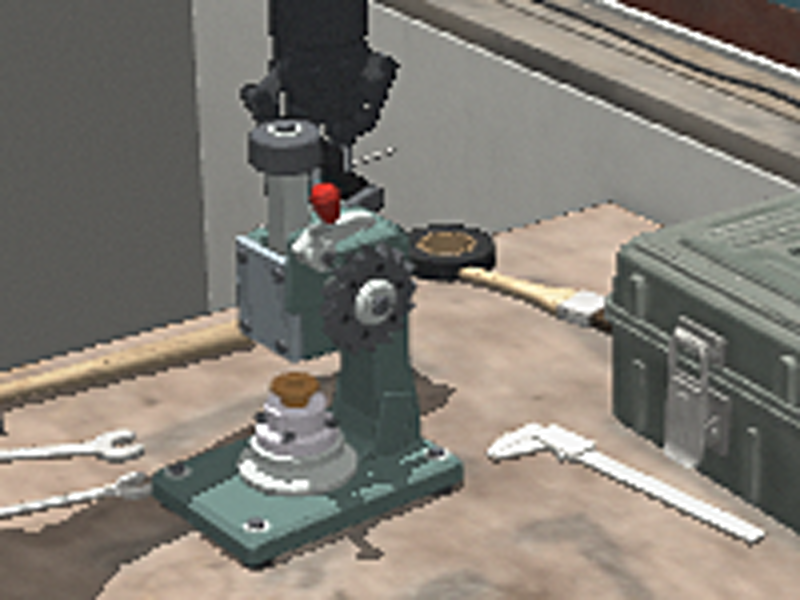

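```bash
python3 - <<'E'
import cv2,pickle,numpy as np
from geo import *
cams=pickle.load(open("cams.pkl","rb"))
a=cv2.imread("pics/s6.png")[150:350,230:430];b=cv2.imread("pics/s7.png")[150:350,230:430]
cv2.imwrite("pics/cmp.png",cv2.resize(np.hstack([a,b]),(800,400)))
for z in (205,212,223): 
  for y in (-45,-60): print(z,y,((proj(cams["scene"],P((40,y,z)))-[220,150])*4-[230,150])*2)
E
```

```text
205 -45 [286.39145041 184.04132782]
205 -60 [313.28701964 197.32885541]
212 -45 [286.05120024 165.32724748]
212 -60 [313.00044666 178.5106172 ]
223 -45 [285.51366567 135.76233846]
223 -60 [312.54769546 148.78004079]
```

View pics/cmp.png

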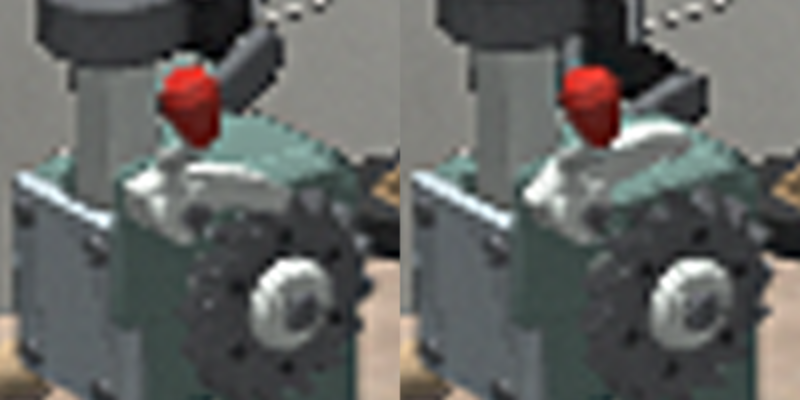

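```bash
python3 circ.py 0.35 0.8 1.2 1.15 1.1 1.05 1.0 0.95 0.9 0.85 0.8
```

```text
t 9.675 press [108.6 108.9 196.4] a,r [ 1.216 80.608] w 20.1
F press [-2.3 -0.5  3.7] eul [-1.568 -0.003  0.079]
1.2 [-0.0002 -0.001   0.     -0.0025  0.0002  0.0029]
1.15 [-0.0017 -0.0047  0.     -0.0025  0.0002  0.0029]
1.1 [-0.0035 -0.0083  0.     -0.0025  0.0002  0.0029]
1.05 [-0.0054 -0.0118  0.     -0.0025  0.0002  0.0029]
1.0 [-0.0074 -0.0152  0.     -0.0025  0.0002  0.0029]
0.95 [-0.0097 -0.0185  0.     -0.0025  0.0002  0.0029]
0.9 [-0.0121 -0.0217  0.0001 -0.0025  0.0002  0.0029]
0.85 [-0.0146 -0.0248  0.0001 -0.0025  0.0002  0.0029]
0.8 [-0.0173 -0.0278  0.0001 -0.0025  0.0002  0.0029]
```

send_rows(moves="-0.0002 -0.001 0 0 0 0.001;-0.0017 -0.0047 0 0 0 0.001;-0.0035 -0.0083 0 0 0 0.001;-0.0054 -0.0118 0 0 0 0.001;-0.0074 -0.0152 0 0 0 0.001;-0.0097 -0.0185 0 0 0 0.001;-0.0121 -0.0217 0 0 0 0.001;-0.0146 -0.0248 0 0 0 0.001")

```text
clock: 10.68
eef_pos: [598.2, 252.0, 221.5]
orientation: [-0.706, -0.029, 0.027, 0.708]
wrist_force: [-2.6, -0.7, 3.5]
gripper_width: 20.1
```

```bash
python3 circ.py 0.35 0.8 .8 .75 .7 .65 .6 .55 .5 .45
```

```text
t 10.675 press [ 93.9 109.  221.5] a,r [ 0.853 80.779] w 20.1
F press [-2.7 -0.5  3.5] eul [-1.568 -0.002  0.079]
0.8 [-0.0027 -0.0026  0.     -0.0027  0.0003  0.0023]
0.75 [-0.0055 -0.0054  0.     -0.0027  0.0003  0.0023]
0.7 [-0.0085 -0.0081  0.     -0.0027  0.0003  0.0023]
0.65 [-0.0116 -0.0106  0.     -0.0027  0.0003  0.0023]
0.6 [-0.0149 -0.013   0.     -0.0027  0.0003  0.0023]
0.55 [-0.0182 -0.0151  0.     -0.0027  0.0003  0.0023]
0.5 [-0.0217 -0.0172  0.0001 -0.0027  0.0003  0.0023]
0.45 [-0.0252 -0.019   0.0001 -0.0027  0.0003  0.0023]
```

send_rows(moves="-0.0027 -0.0026 0 0 0 0;-0.0055 -0.0054 0 0 0 0;-0.0085 -0.0081 0 0 0 0;-0.0116 -0.0106 0 0 0 0;-0.0149 -0.013 0 0 0 0;-0.0182 -0.0151 0 0 0 0;-0.0217 -0.0172 0 0 0 0;-0.0252 -0.019 0 0 0 0")

```text
clock: 11.68
eef_pos: [573.0, 250.2, 240.9]
orientation: [-0.705, -0.029, 0.027, 0.708]
wrist_force: [-2.6, -0.3, 5.8]
gripper_width: 20.3
```

```bash
python3 circ.py 0.35 0.8 .4 .35 .3 .25 .2 .15 .1 .05; python3 - <<'E'
from rig import optics
import cv2
d=optics.get_image("scene"); im=d["img"][:,:,::-1].copy(); cv2.imwrite("pics/s8.png",cv2.resize(im[150:300,220:420],(800,600),interpolation=cv2.INTER_CUBIC))
E
```

```text
t 11.675 press [ 68.6 109.1 240.9] a,r [ 0.456 80.772] w 20.3
F press [-2.6 -0.1  5.8] eul [-1.568 -0.003  0.079]
0.4 [-0.0036 -0.0012  0.     -0.0031  0.0004  0.0029]
0.35 [-0.0073 -0.0027  0.     -0.0031  0.0004  0.0029]
0.3 [-0.0111 -0.0039  0.     -0.0031  0.0004  0.0029]
0.25 [-0.015  -0.005   0.     -0.0031  0.0004  0.0029]
0.2 [-0.0189 -0.0059  0.     -0.0031  0.0004  0.0029]
0.15 [-0.0228 -0.0067  0.     -0.0031  0.0004  0.0029]
0.1 [-0.0268 -0.0072  0.     -0.0031  0.0004  0.0029]
0.05 [-0.0308 -0.0075  0.     -0.0031  0.0004  0.0029]
```

View pics/s8.png

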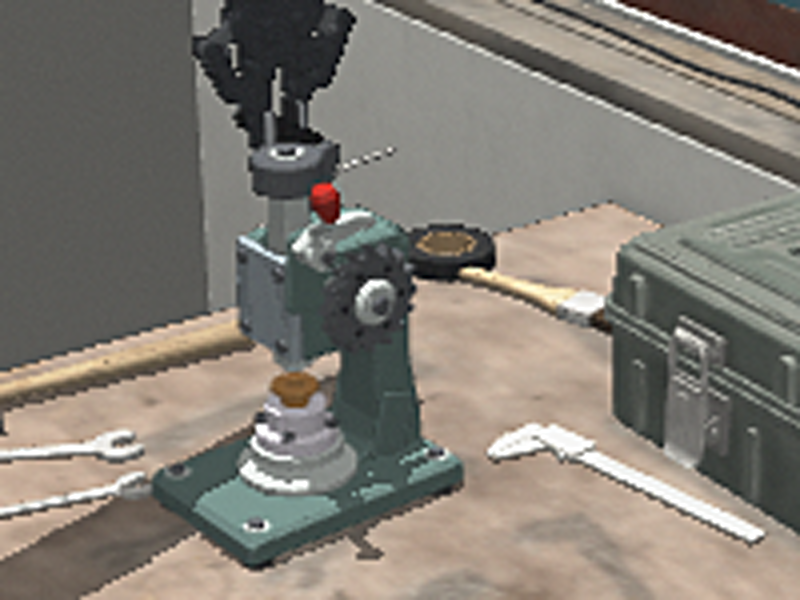

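send_rows(moves="-0.0036 -0.0012 0 0 0 0;-0.0073 -0.0027 0 0 0 0;-0.0111 -0.0039 0 0 0 0;-0.015 -0.005 0 0 0 0;-0.0189 -0.0059 0 0 0 0")

```text
clock: 12.35
eef_pos: [553.4, 248.6, 247.5]
orientation: [-0.705, -0.029, 0.027, 0.708]
wrist_force: [-2.8, -1.3, 6.3]
gripper_width: 20.1
```

```bash
python3 circ.py 0.35 0.8 .15 .1 .05 0 -.05 -.1
```

```text
t 12.35 press [ 49.  109.1 247.5] a,r [ 0.199 80.705] w 20.1
F press [-2.9 -1.   6.3] eul [-1.567 -0.002  0.079]
0.15 [-0.0032 -0.      0.     -0.0036  0.0004  0.0024]
0.1 [-0.0072 -0.0005  0.     -0.0036  0.0004  0.0024]
0.05 [-0.0112 -0.0008  0.     -0.0036  0.0004  0.0024]
0.0 [-0.0152 -0.0009  0.     -0.0036  0.0004  0.0024]
-0.05 [-0.0192 -0.0008  0.     -0.0036  0.0004  0.0024]
-0.1 [-0.0232 -0.0005  0.     -0.0036  0.0004  0.0024]
```

```bash
python3 circ.py 1.0 0.8 .15 .1 .05 0 -.05 -.1
```

```text
t 12.35 press [ 49.  109.1 247.5] a,r [ 0.201 80.067] w 20.1
F press [-2.9 -1.   6.3] eul [-1.567 -0.002  0.079]
0.15 [-0.0032 -0.0007  0.     -0.0036  0.0004  0.0024]
0.1 [-0.0072 -0.0012  0.     -0.0036  0.0004  0.0024]
0.05 [-0.0112 -0.0015  0.     -0.0036  0.0004  0.0024]
0.0 [-0.0152 -0.0016  0.     -0.0036  0.0004  0.0024]
-0.05 [-0.0192 -0.0015  0.     -0.0036  0.0004  0.0024]
-0.1 [-0.0232 -0.0012  0.     -0.0036  0.0004  0.0024]
```

send_rows(moves="-0.0032 -0.0007 0 0 0 0;-0.0072 -0.0012 0 0 0 0;-0.0112 -0.0015 0 0 0 0;-0.0152 -0.0016 0 0 0 0")

```text
clock: 12.85
eef_pos: [537.3, 247.5, 249.0]
orientation: [-0.705, -0.028, 0.028, 0.708]
wrist_force: [-3.8, -1.0, 6.4]
gripper_width: 20.7
```

```bash
python3 circ.py 1.0 0.8 -.05 -.1 -.15 -.2 -.25 -.3; python3 - <<'E'
from rig import optics
import cv2
d=optics.get_image("scene"); im=d["img"][:,:,::-1].copy(); cv2.imwrite("pics/s9.png",cv2.resize(im[170:290,240:400],(800,600),interpolation=cv2.INTER_CUBIC))
E
```

```text
t 12.85 press [ 32.9 109.2 249. ] a,r [-2.0000e-03  8.0015e+01] w 20.7
F press [-3.9 -0.7  6.4] eul [-1.567e+00 -1.000e-03  8.000e-02]
-0.05 [-0.0031  0.0001  0.     -0.0036  0.0007  0.0009]
-0.1 [-0.0071  0.0004  0.     -0.0036  0.0007  0.0009]
-0.15 [-0.011   0.0009  0.     -0.0036  0.0007  0.0009]
-0.2 [-0.015   0.0016  0.     -0.0036  0.0007  0.0009]
-0.25 [-0.0189  0.0025  0.     -0.0036  0.0007  0.0009]
-0.3 [-0.0227  0.0036  0.     -0.0036  0.0007  0.0009]
```

View pics/s9.png

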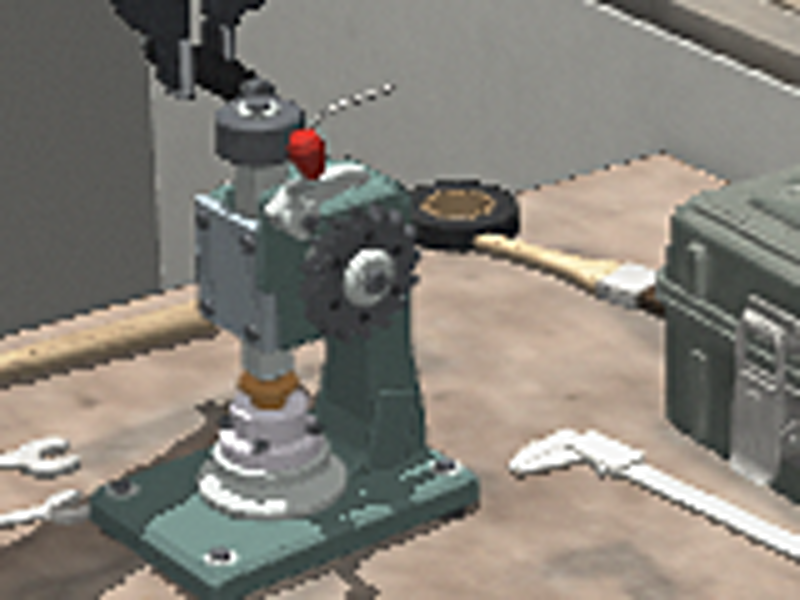

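send_rows(moves="-0.0031 0.0001 0 0 0 0;-0.0071 0.0004 0 0 0 0;-0.011 0.0009 0 0 0 0")

```text
clock: 13.28
eef_pos: [525.8, 246.5, 248.2]
orientation: [-0.705, -0.029, 0.028, 0.708]
wrist_force: [2.9, 0.3, 3.1]
gripper_width: 19.7
```

```bash
python3 circ.py 1.0 0.8 -.15 -.2 -.25 -.3 -.35 -.4
```

```text
t 13.275 press [ 21.3 109.2 248.2] a,r [-0.147 80.066] w 19.7
F press [3.  0.1 3.1] eul [-1.567e+00 -1.000e-03  8.000e-02]
-0.15 [ 0.0006  0.0001 -0.     -0.0036  0.0009  0.0009]
-0.2 [-0.0034  0.0008  0.     -0.0036  0.0009  0.0009]
-0.25 [-0.0073  0.0017  0.     -0.0036  0.0009  0.0009]
-0.3 [-0.0111  0.0028  0.     -0.0036  0.0009  0.0009]
-0.35 [-0.0149  0.004  -0.     -0.0036  0.0009  0.0009]
-0.4 [-0.0186  0.0055 -0.     -0.0036  0.0009  0.0009]
```

send_rows(moves="-0.0034 0.0008 0 0 0 0;-0.0073 0.0017 0 0 0 0;-0.0111 0.0028 0 0 0 0")

```text
clock: 13.65
eef_pos: [517.4, 245.9, 246.5]
orientation: [-0.705, -0.031, 0.025, 0.708]
wrist_force: [5.4, 0.2, 4.2]
gripper_width: 20.0
```

```bash
python3 circ.py 1.0 0.8 -.3 -.35 -.4 -.45 -.5 -.55
```

```text
t 13.65 press [ 12.9 109.2 246.5] a,r [-0.254 80.059] w 20.0
F press [ 5.4 -0.3  4.2] eul [-1.566 -0.008  0.079]
-0.3 [-0.0027  0.001  -0.     -0.0047  0.0005  0.0079]
-0.35 [-0.0065  0.0023 -0.     -0.0047  0.0005  0.0079]
-0.4 [-0.0103  0.0037 -0.     -0.0047  0.0005  0.0079]
-0.45 [-0.0139  0.0053 -0.     -0.0047  0.0005  0.0079]
-0.5 [-0.0175  0.0071 -0.     -0.0047  0.0005  0.0079]
-0.55 [-0.021   0.0091 -0.     -0.0047  0.0005  0.0079]
```

send_rows(moves="-0.0045 0.0014 0 0 0 0.004;-0.0083 0.0027 0 0 0 0.004;-0.0118 0.0042 0 0 0 0.004")

```text
clock: 14.02
eef_pos: [508.2, 245.2, 243.4]
orientation: [-0.704, -0.032, 0.024, 0.709]
wrist_force: [4.1, 0.6, 5.5]
gripper_width: 20.2
```

```bash
python3 circ.py 1.0 0.8 -.35 -.4 -.45 -.5 -.55 -.6
```

```text
t 14.025 press [  3.7 109.2 243.4] a,r [-0.375 79.974] w 20.2
F press [4.2 0.3 5.5] eul [-1.565 -0.01   0.079]
-0.35 [ 0.0027 -0.0007  0.     -0.0059 -0.      0.0104]
-0.4 [-0.001   0.0007 -0.     -0.0059 -0.      0.0104]
-0.45 [-0.0047  0.0023 -0.     -0.0059 -0.      0.0104]
-0.5 [-0.0083  0.0041 -0.     -0.0059 -0.      0.0104]
-0.55 [-0.0118  0.0061 -0.     -0.0059 -0.      0.0104]
-0.6 [-0.0151  0.0082 -0.     -0.0059 -0.      0.0104]
```

send_rows(moves="-0.0035 0.0015 0 -0.003 0 0.005;-0.007 0.003 0 -0.003 0 0.005;-0.0095 0.0045 0 -0.003 0 0.005")

```text
clock: 14.4
eef_pos: [500.0, 244.6, 239.5]
orientation: [-0.705, -0.031, 0.025, 0.708]
wrist_force: [3.1, -1.5, 6.8]
gripper_width: 20.1
```

```bash
python3 circ.py 1.0 0.8 -.45 -.5 -.55 -.6 -.65 -.7
```

```text
t 14.4 press [ -4.6 109.3 239.5] a,r [-0.489 79.91 ] w 20.1
F press [ 3.  -1.7  6.8] eul [-1.567 -0.009  0.079]
-0.45 [ 0.0036 -0.0015  0.     -0.0035 -0.0003  0.0086]
-0.5 [ 0.      0.0003 -0.     -0.0035 -0.0003  0.0086]
-0.55 [-0.0035  0.0023 -0.     -0.0035 -0.0003  0.0086]
-0.6 [-0.0068  0.0044 -0.     -0.0035 -0.0003  0.0086]
-0.65 [-0.0101  0.0068 -0.     -0.0035 -0.0003  0.0086]
-0.7 [-0.0132  0.0092 -0.     -0.0035 -0.0003  0.0086]
```

send_rows(moves="-0.0025 0.0016 0 0 0 0.005;-0.0045 0.0029 0 0 0 0.005")

```text
clock: 14.65
eef_pos: [496.5, 244.3, 237.4]
orientation: [-0.705, -0.03, 0.026, 0.708]
wrist_force: [2.3, 0.1, 8.4]
gripper_width: 20.5
```

```bash
python3 circ.py 1.0 0.8 -.5 -.55 -.6 -.65 -.7
```

```text
t 14.65 press [ -8.1 109.3 237.4] a,r [-0.541 79.816] w 20.5
F press [ 2.3 -0.1  8.4] eul [-1.567 -0.006  0.078]
-0.5 [ 0.0035 -0.0018  0.     -0.0042 -0.0006  0.006 ]
-0.55 [ 0.0001  0.0002 -0.     -0.0042 -0.0006  0.006 ]
-0.6 [-0.0033  0.0024 -0.     -0.0042 -0.0006  0.006 ]
-0.65 [-0.0066  0.0047 -0.     -0.0042 -0.0006  0.006 ]
-0.7 [-0.0097  0.0072 -0.     -0.0042 -0.0006  0.006 ]
```

send_rows(moves="-0.0025 0.0016 0 0 0 0.004;-0.0045 0.003 0 0 0 0.004")

```text
clock: 14.9
eef_pos: [492.9, 244.0, 235.1]
orientation: [-0.705, -0.029, 0.026, 0.708]
wrist_force: [2.0, -0.8, 7.2]
gripper_width: 19.9
```

```bash
python3 circ.py 1.0 0.8 -.6 -.65 -.7 -.75 -.8; python3 - <<'E'
from rig import optics
import cv2
d=optics.get_image("scene"); im=d["img"][:,:,::-1].copy(); cv2.imwrite("pics/s10.png",cv2.resize(im[230:280,275:325],(600,600),interpolation=cv2.INTER_CUBIC))
E
```

```text
t 14.9 press [-11.7 109.3 235.1] a,r [-0.594 79.83 ] w 19.9
F press [ 1.9 -0.9  7.2] eul [-1.566 -0.004  0.078]
-0.6 [ 0.0003  0.0001 -0.     -0.0048 -0.0008  0.0042]
-0.65 [-0.0029  0.0024 -0.     -0.0048 -0.0008  0.0042]
-0.7 [-0.0061  0.0049 -0.     -0.0048 -0.0008  0.0042]
-0.75 [-0.0091  0.0076 -0.     -0.0048 -0.0008  0.0042]
-0.8 [-0.0119  0.0104 -0.0001 -0.0048 -0.0008  0.0042]
```

View pics/s10.png

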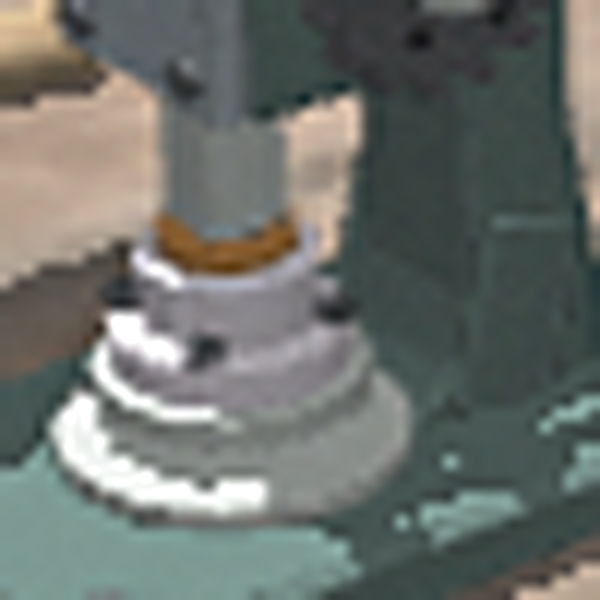

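send_rows(moves="-0.0018 0.0014 0 0 0 0.003;-0.003 0.0025 0 0 0 0.003")

```text
clock: 15.2
eef_pos: [491.8, 244.0, 234.2]
orientation: [-0.704, -0.03, 0.025, 0.709]
wrist_force: [5.3, -1.3, 14.3]
gripper_width: 20.2
```

```bash
python3 circ.py 1.0 0.8 -.65 -.7 -.75
```

```text
t 15.2 press [-12.8 109.4 234.2] a,r [-0.612 79.699] w 20.2
F press [ 5.2 -1.7 14.3] eul [-1.565 -0.006  0.078]
-0.65 [-0.0018  0.0015 -0.     -0.0062 -0.0009  0.0062]
-0.7 [-0.005   0.004  -0.     -0.0062 -0.0009  0.0062]
-0.75 [-0.008   0.0067 -0.     -0.0062 -0.0009  0.0062]
```

send_rows(moves="-0.0021 0.0017 0 0 0 0.003;-0.0021 0.0017 0 0 0 0.003")

```text
clock: 15.45
eef_pos: [492.0, 244.0, 234.4]
orientation: [-0.704, -0.03, 0.025, 0.709]
wrist_force: [4.4, -0.9, 12.1]
gripper_width: 20.2
```

```bash
python3 circ.py 1.0 0.8 -.65; python3 - <<'E'
from rig import optics
import cv2
d=optics.get_image("scene"); im=d["img"][:,:,::-1].copy(); cv2.imwrite("pics/s11.png",cv2.resize(im[230:280,275:325],(600,600),interpolation=cv2.INTER_CUBIC))
E
```

```text
t 15.45 press [-12.7 109.3 234.4] a,r [-0.609 79.751] w 20.2
F press [ 4.3 -1.2 12.1] eul [-1.563 -0.008  0.078]
-0.65 [-0.002   0.0017 -0.     -0.0076 -0.0014  0.0085]
```

View pics/s11.png

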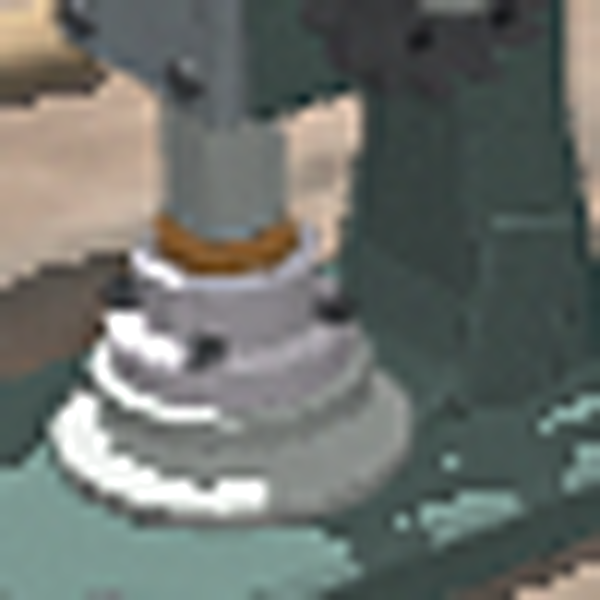

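send_rows(moves="0.0006 -0.0006 0 0 0 0;0.0006 -0.0006 0 0 0 0")

```text
clock: 15.75
eef_pos: [492.3, 243.9, 234.8]
orientation: [-0.704, -0.03, 0.025, 0.709]
wrist_force: [0.8, -0.6, 4.9]
gripper_width: 20.2
```

send_rows(moves="0 0 0 0 0 0;0 0 0 0 0 0;0 0 0 0 0 0;0 0 0 0 0 0", hand=70)

```text
clock: 16.25
eef_pos: [492.1, 243.9, 234.6]
orientation: [-0.704, -0.03, 0.025, 0.709]
wrist_force: [0.4, 0.4, 0.4]
gripper_width: 61.8
```

```bash
python3 - <<'E'
from rig import status,optics
from geo import *
import cv2
s=status.read_state(); print(s["clock"],s["eef_pos"],s["gripper_width"],s["wrist_force"])
print(row(s,s["eef_pos"]+[0,0,130],Rtool()), row(s,P((-33,-90,370)),Rtool()), row(s,P((-33,-90,335)),Rtool()))
d=optics.get_image("wrist"); im=d["img"][:,:,::-1].copy(); cv2.imwrite("pics/w12.png",im)
E
```

```text
16.25 [492.05644103 243.93926828 234.57636872] 61.82977128638809 [0.42370387 0.43174833 0.37382269]
[ 0.001  -0.13    0.0009 -0.0071 -0.0012  0.0074] [-0.0192 -0.137  -0.1983 -0.0071 -0.0012  0.0074] [-0.0194 -0.102  -0.1986 -0.0071 -0.0012  0.0074]
```

View pics/w12.png

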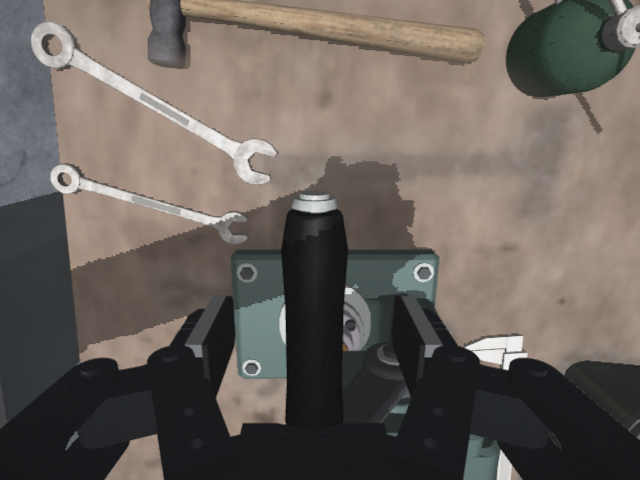

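send_rows(moves="0 -0.03 0 0 0 0;0 -0.08 0 -0.003 0 0.003;0 -0.13 0 -0.007 0 0.007;0 -0.137 -0.03 -0.007 0 0.007;-0.01 -0.137 -0.09 -0.007 0 0.007;-0.019 -0.137 -0.15 -0.007 0 0.007;-0.0192 -0.125 -0.1984 -0.007 0 0.007;-0.0194 -0.102 -0.1986 -0.007 0 0.007")

```text
clock: 17.3
eef_pos: [488.1, 39.2, 336.0]
orientation: [-0.706, -0.026, 0.023, 0.707]
wrist_force: [-0.9, 1.3, 0.1]
gripper_width: 62.1
```

send_rows(moves="0 0 0 0 0 0;0 0 0 0 0 0", hand=140)

```text
clock: 17.55
eef_pos: [488.5, 39.3, 336.8]
orientation: [-0.706, -0.027, 0.023, 0.707]
wrist_force: [0.1, 1.2, -0.5]
gripper_width: 38.7
```

```bash
python3 - <<'E'
from rig import status,optics
from geo import *
import cv2
s=status.read_state(); print(s["clock"],s["eef_pos"],s["gripper_width"],s["wrist_force"])
print(row(s,P((-32.7,-90,274)),Rtool()),row(s,P((2.5,-90,274)),Rtool()))
d=optics.get_image("wrist"); im=d["img"][:,:,::-1].copy(); w=(d["camera_matrix"],d["R"],d["t"])
print("knob pred",proj(w,P((-32.7,-90,270.6))))
cv2.imwrite("pics/w13.png",im)
E
```

```text
17.55 [488.52357148  39.34214424 336.76071989] 38.74757291120304 [ 0.14731268  1.19350878 -0.48941803]
[-0.0008  0.0628  0.0043 -0.001  -0.0086  0.0048] [ 0.0344  0.0629  0.0046 -0.001  -0.0086  0.0048]
knob pred [311.38681119 258.13212077]
```

View pics/w13.png

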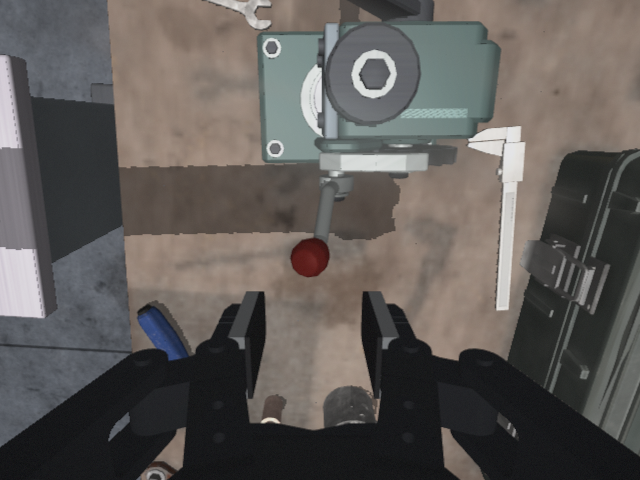

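send_rows(moves="-0.001 0.03 0.0043 0 -0.0086 0.005;-0.001 0.0628 0.0043 0 -0.0086 0.005;-0.001 0.0628 0.0043 0 -0.0086 0.005;0.008 0.0628 0.0043 0 -0.0086 0.005;0.018 0.0628 0.0044 0 -0.0086 0.005;0.028 0.0628 0.0045 0 -0.0086 0.005;0.036 0.0628 0.0046 0 -0.0086 0.005;0.036 0.0628 0.0046 0 -0.0086 0.005")

```text
clock: 18.6
eef_pos: [525.4, 46.9, 274.5]
orientation: [-0.706, -0.028, 0.028, 0.707]
wrist_force: [-3.2, -0.1, 2.3]
gripper_width: 38.3
```

```bash
python3 circ.py 0 0
```

```text
t 18.6 press [  5.1 -89.8 274.5] a,r [ -0.256 110.073] w 38.3
F press [-3.2  0.1  2.3] eul [-1.57e+00 -1.00e-03  8.00e-02]
```

send_rows(moves="0.0015 0 0 0 0 0;0.0035 0 0 0 0 0;0.005 0 0 0 0 0;0.005 0 0 0 0 0")

```text
clock: 19.1
eef_pos: [527.4, 47.0, 274.0]
orientation: [-0.706, -0.026, 0.031, 0.707]
wrist_force: [-12.6, -1.0, 7.6]
gripper_width: 38.8
```

```bash
python3 circ.py 0 0; python3 - <<'E'
from rig import optics
import cv2
d=optics.get_image("wrist"); im=d["img"][:,:,::-1].copy(); cv2.imwrite("pics/w14.png",im)
d=optics.get_image("scene"); im=d["img"][:,:,::-1].copy(); cv2.imwrite("pics/s14.png",cv2.resize(im[170:290,240:400],(800,600),interpolation=cv2.INTER_CUBIC))
E
```

```text
t 19.1 press [  7.2 -89.8 274. ] a,r [ -0.239 109.136] w 38.8
F press [-12.6   0.    7.6] eul [-1.569  0.007  0.079]
```

View pics/w14.png

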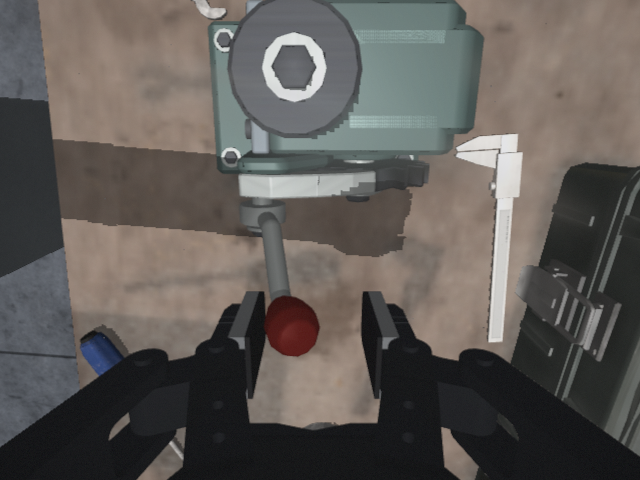

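View pics/s14.png

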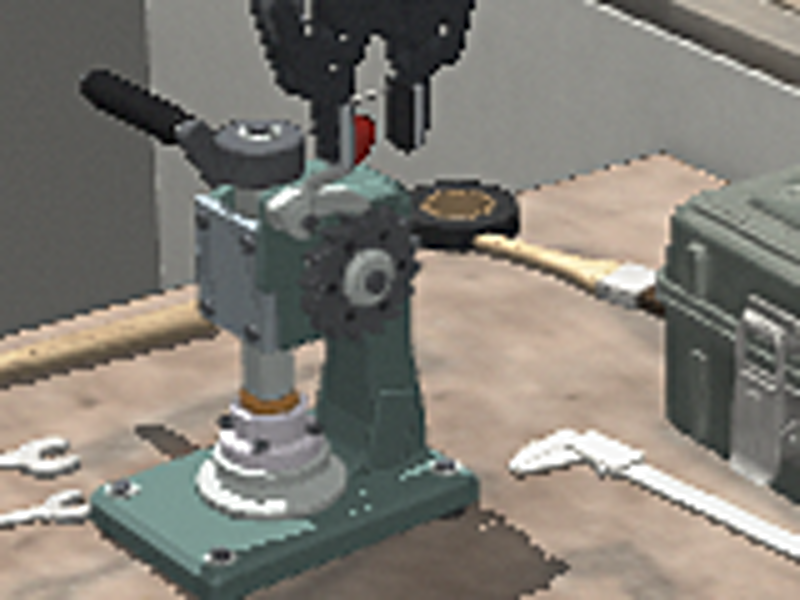

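send_rows(moves="-0.009 0 0 0 0 0;-0.009 0 0 0 0 0;-0.009 -0.05 0 0 0 0;-0.009 -0.1 0 0 0 0;-0.009 -0.13 -0.03 0 0 0;-0.009 -0.13 -0.06 0 0 0;-0.009 -0.13 -0.06 0 0 0")

```text
clock: 20.08
eef_pos: [524.8, -16.2, 405.0]
orientation: [-0.706, -0.025, 0.028, 0.707]
wrist_force: [-0.3, -0.2, 0.2]
gripper_width: 38.4
```

```bash
python3 circ.py 0 0; python3 - <<'E'
from rig import optics
from geo import *
import cv2
d=optics.get_image("wrist"); im=d["img"][:,:,::-1].copy(); cv2.imwrite("pics/w15.png",im)
w=(d["camera_matrix"],d["R"],d["t"]); print("knob hold pred",proj(w,P((-1.3,-90,270.6))))
d=optics.get_image("scene"); im=d["img"][:,:,::-1].copy(); cv2.imwrite("pics/s15.png",cv2.resize(im[180:260,270:350],(600,600),interpolation=cv2.INTER_CUBIC)); cv2.imwrite("pics/s15f.png",im)
w=(d["camera_matrix"],d["R"],d["t"])
for z in (205,212,223): print(z,(proj(w,P((40,-60,z)))-[270,180])*7.5)
E
```

```text
t 20.075 press [-4.000e-01 -1.527e+02  4.050e+02] a,r [-1.400e-01  2.393e+02] w 38.4
F press [-0.3 -0.2  0.2] eul [-1.57   0.004  0.075]
knob hold pred [311.84024536 138.03336399]
205 [349.95658091 241.24580195]
212 [349.68791874 223.60370363]
223 [349.26346449 195.73128824]
```

View pics/w15.png

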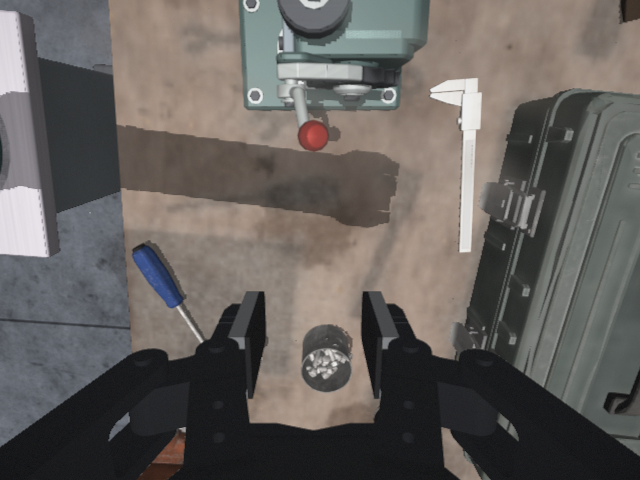

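View pics/s15.png

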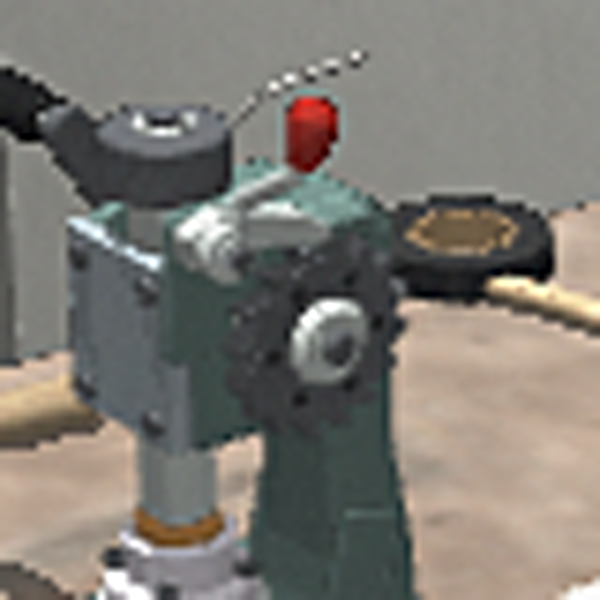

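View pics/s15f.png

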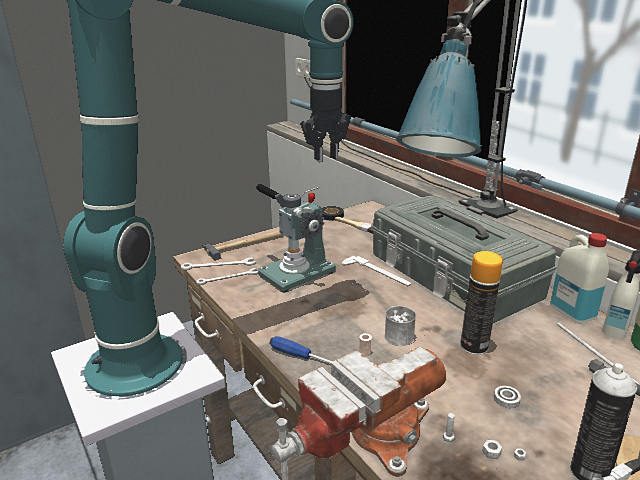

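```bash
python3 - <<'E'
from geo import *
import cv2,pickle
cams=pickle.load(open("cams.pkl","rb"))
im=cv2.imread("pics/s15f.png")[225:285,270:330]; k=10; im=cv2.resize(im,None,fx=k,fy=k,interpolation=cv2.INTER_CUBIC); o=im.copy()
t=np.linspace(0,2*np.pi,60)
for r,z,c in [(22.5,80.1,(0,255,0)),(17.5,80.1,(0,0,255)),(17.5,85.1,(255,0,255))]:
    p=np.array([proj(cams["scene"],P((r*np.cos(a),r*np.sin(a),z))) for a in t]); p=((p-[270,225]+.5)*k).astype(int)
    cv2.polylines(o,[p],True,c,1)
cv2.imwrite("pics/chk.png",cv2.resize(np.hstack([im,o]),(800,400)))
E
```

```text
(no output)
```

View pics/chk.png

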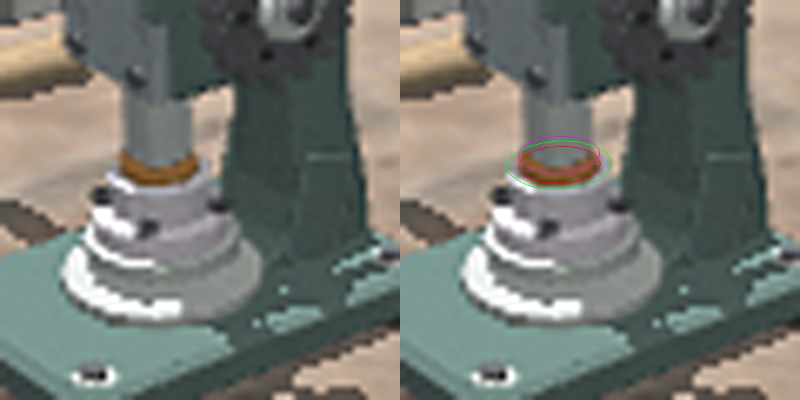

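```bash
python3 - <<'E'
from rig import r,status
print(r.finish_job()); print(status.read_state()["clock"])
E
```

```text
the job is handed in; nothing more can be done
None
the job is handed in; nothing more can be done
```

The bush is pressed in, the ram is resting on it, and the lever is back at hold. I handed the job in at about 20 s.

**What I did:**
- I threw the lever to release and felt its end stop at about 14 N.
- I wound the crank up about 0.27 rad, and the picture showed the pawl spring clear.
- I lowered the ram gripped all the way, at about 0.4 rad/s, onto the bush. Contact was at about 96 mm nose height.
- I pressed the bush in with about 6 N. It went solid at about 85 mm, where the push rose to 12.5 N (limit 18 N). Holding about 10 N gave no further movement.
- I then let go of the crank and threw the lever back to hold, feeling its end stop at about 13 N.

**Last checks:**
- **Flange:** it looks flush on the hub in the scene picture. The circles I projected onto it were about 1 pixel off. That is coarse, about 2 mm, so the rise in force is the stronger sign that it is hard down.
- **Lever and pawl:** the knob is within 2 pixels of its expected hold position, and the pawl lies on the wheel.
- **Contact:** the wrist force is near zero and the robot is clear of everything.
- **Other things on the bench:** they look unmoved. I looked at this only in the pictures and did not measure it.

No check failed or disagreed.

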